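Refit the cold-room control knob and hold it pressed in

TASK

The control box on this cold-room counter has lost its knob. Pick the knob up from the counter, turn it so that the flat in its pocket matches the flat of the box's D-shaped shaft, push it fully onto the shaft and press on against the shaft's spring until the knob's skirt sits flush on the panel, leaving the jar, the carton and the screwdriver where they are. Finish while still holding the knob pressed flush: do not let go, because the spring would push it out again.

Things in the scene. Friction and masses are not known exactly. Their poses are not given: they have to be found in the camera images.
- control_box: white control box fixed to the counter, 140 (x) x 160 (y) x 60 mm high; origin at the centre of its underside, z up; flat top panel 60 mm above the counter. The shaft stands upright on its z axis on a silver dial plate 72 mm across (0.4 mm proud, looks only). A dark index line on the panel runs from the plate to the +x edge. +x points away from the robot, give or take 0.6 rad
- shaft_tip (a point): centre of the top end of the upright steel shaft; z up, +x is the outward normal of its flat (parallel to the box's +x, where the index line points). D-shaped: 12 mm diameter, one flat 2 mm from the axis. At rest it stands 23 mm above the panel (tip 83 mm above the counter). Its last 6 mm taper by 2.5 mm all round, the flat by 1.25 mm. It does not turn
- shaft (a joint): how far the sprung shaft is pressed in, m: 0 at rest (out), growing downward, stop at 0.008; the spring pushes back with 4 N at 0 and 9 N at 0.005. With the knob fully on the shaft its skirt meets the panel at 0.005
- knob: black plastic knob, loose, standing pocket down on the counter, 40 to 85 g; origin at the centre of its underside, z up, 48 mm high. Round skirt 52 mm diameter, 22 mm high; on it an upright grip bar along x, 16 mm wide (y), from x = -25 to +25 mm, with a pointed nose that reaches to x = +34.5 mm, past the skirt, and a short white line on top at the nose end
- knob_grip (a point): middle of the knob's grip bar, on the knob's axis 35 mm above its underside; axes as the knob's. The bar spans 13 mm above and below this point; the skirt's top is 13 mm below it
- knob_pocket (a point): inner end of the knob's pocket, on the knob's axis 18 mm above its underside; axes as the knob's. The pocket opens downward: D-shaped, 13 mm diameter, its flat 2.75 mm from the axis on the +x (nose) side. The knob goes on only with its nose pointing where the shaft's flat faces, freely within about 0.15 rad; the shaft tip then meets this point
- knob_nose (a point): point of the knob's nose, 34.5 mm from the knob's axis along its +x, 35 mm above its underside; axes as the knob's
- jar: bystander: green glass jar with a yellow lid, 84 mm diameter, 130 mm high, on the counter; origin at the centre of its underside
- carton: bystander: closed cardboard carton 100 (x) x 120 (y) x 90 mm high; origin at the centre of its underside
- screwdriver: bystander: screwdriver lying on the counter beyond the work; origin under its middle, x along the tool
There are look-alikes about, which are no part of the job. What is meant by the knob is not green or yellow, and is the smaller of those in its own colour.

How it is judged (in metres and radians):
On the way:
1. the knob is lifted clear of the counter, over 20 mm (height (world z) of knob above 0.02 m), for 0.2 s.
At the end, for the whole second after the job is handed in: knob on the D-shaft to full depth (tip within 1.5 mm of the pocket's end, axes within 3 mm, nose to the flat's side within 0.35 rad, upright within 0.06 rad), skirt within 2 mm of the panel, shaft pressed in over 3 mm, and the fingers still holding it there, at rest, through the last second (z of knob_pocket in the frame of shaft_tip below 0.0015 m and horizontal distance between knob and shaft_tip below 0.003 m and angle between the x axis of knob and the x axis of shaft_tip, either way round below 0.35 rad and x of knob_nose in the frame of shaft_tip above 0.03 m and angle between knob's own z axis and vertical below 0.06 rad and z of knob in the frame of control_box below 0.062 m and value of joint shaft above 0.003 m and contact force between the fingers and knob above 1 N and linear speed of knob below 0.02 m/s); the arm keeps its last pose, push and grip.
It fails at once if the jar is shifted by more than 25 mm (distance of jar from where it was at the start of the episode above 0.025 m).
It fails at once if the carton is shifted by more than 25 mm (distance of carton from where it was at the start of the episode above 0.025 m).
It fails at once if the screwdriver is shifted by more than 25 mm (distance of screwdriver from where it was at the start of the episode above 0.025 m).
It also fails if it takes over 42 s, if anything falls off the work surface, if the arm or the gripper's body presses on something with over 40 N, if the wrist force passes 120 N, or if a joint passes its speed limit or range.

ROBOT

A 6-joint arm with a two-finger parallel gripper is mounted at the origin on the work surface. World frame = base frame: x ahead of the robot, y to its left, z up, the work surface at z = 0. Lengths are in mm, angles in rad, forces in N, time in s.
With the tool pointing down it reaches from about 375 to 825 mm from the base axis. Payload 5.5 kg.
Tool frame: the origin (TCP) lies at the very end of the fingers, on their centre line; the grasp point (between the pads) lies 19 mm behind it (hold_point_z is the distance from the TCP to the grasp point, in mm); z points along the fingers, y is the line along which they close (so a half turn about z gives the same grasp; the last joint's range is limited). The gripper opens to 85 mm and grips with 20 to 120 N. Pads are 22 mm wide; open, the fingers measure 114 mm over their backs; the gripper's body (76 mm by 85 mm) begins 54 mm behind the grasp point. The pads swing forward as they close: fully open they stand 13 mm farther back than shut.
Start: joints at [1.332, 0.314, -0.047, 1.21, 0, 1.571], TCP at [141.919, 582.97, 231.299] pointing down, gripper open.
Joint ranges: [-2.67, 2.67], [-0.69, 1.73], [-1.03, 1.25], [-2.08, 2.16], [-1.42, 1.45], [-3.14, 3.14]. Speed limits (rad/s): [2.39, 2.39, 3.01, 3.14, 3.14, 3.14].

INTERFACE

Orientations are given as a unit quaternion [w, x, y, z].
In Python, from station import * gives the robot as it stands. The module is installed in compiled form; this text tells all that it offers. Calls block until the motion is done:
- reach(position, orientation): joint-space move of the TCP to a pose.
- move_straight(position, frame=None, feed=150, force_limit=None): straight line of the TCP; frame=None keeps the orientation; feed is the mean speed in mm/s. With force_limit (N) it stops when the force on the tool has changed by that much, and returns True; else False.
- goto_joints(angles): joint-space move.
- grip(opening, newtons=None): opening from 0.0 (shut) to 1.0 (fully open); newtons is the grip in N (None keeps the last); returns when the fingers have stopped.
- wait(seconds).
- inverse_kinematics(position, orientation): joint angles nearest the present ones, or None.
- read_camera(name): name is "side" or "top" or "wrist"; returns a dict with "frame" (384x512x3 uint8, blue, green, red), "K" (3x3 intrinsics, pixels), "R" (3x3) and "t" (3): a world point X has camera coordinates R X + t. Camera axes: x right, y down, z forward; pixel columns grow to the right and rows downward; lengths in mm; the calibration is good to about 2 mm. A picture is of the moment at which its call begins. There is no depth.
A pose or a line that the arm cannot do raises IKError and nothing moves.
- close_job(): hands the job in; it is judged then, once.
Trained networks look in a picture, given as the dict that the camera call returned (one of the last four; its "shot" number tells which), for a name from the list of things; names that differ only in an ending like _2 or _b are one class to them, and where a whole thing is asked for, a point or a joint stands for the part that bears it (a point fixed in the world has none). Each returns a list of dicts, best first, with "conf" (0 to 1); they miss things now and then, are a little off and sometimes report something else, mostly with a low value. They report only what shows in the picture. A call takes as long as a camera call. They do not tell look-alikes from the thing itself.
- look_for(picture, thing): "bbox" ([left, top, right, bottom] in pixels, round what is visible of it).
- tip_of(picture, thing): "location" ([column, row] in pixels: a listed point, or the origin of a listed thing).
Readings, each from a call of its own:
- read_t(): time.
- read_joint_pos(): joint angles.
- read_joint_velocities(): joint speeds.
- read_effort(): joint torques, N m.
- read_tcp_pos(): TCP position.
- read_orientation(): TCP orientation.
- read_contact_force(): force on the tool from outside, world axes, zero at the start.
- read_wrist_torque(): the same for the moment, N m.
- read_opening(): opening from 0.0 (shut) to 1.0 (fully open).
- read_grip_force(): force on a finger pad.
Only numpy, scipy, OpenCV 4.12 (cv2) and the standard library are available. Lean on these libraries where they do the work, as an engineer would, in place of code of your own. Each camera call takes 0.05 s, during which the arm holds its last target. There are 200 camera calls.

## Working session

There is one attempt and no reset: what is moved stays moved. The work goes in short steps, each a Python script; the robot and the scene stay as the last script left them, time stands still between calls to the robot, and variables do not carry over. Pictures are saved under pics/ and viewed, at most 10 in all, crops included, and the job is handed in when it is done.

```bash
mkdir -p pics; cat > h.py <<'E'
from station import *
import numpy as np, cv2
def ray(p,uv,z):
    K,R,t=map(np.asarray,(p["K"],p["R"],p["t"])); t=t.ravel()
    d=R.T@np.linalg.solve(K,[uv[0],uv[1],1]); c=-R.T@t
    return c+d*(z-c[2])/d[2]
def proj(p,X):
    q=np.asarray(p["K"])@(np.asarray(p["R"])@np.asarray(X,float)+np.asarray(p["t"]).ravel()); return q[:2]/q[2]
def cen(p): return -np.asarray(p["R"]).T@np.asarray(p["t"]).ravel()
E
python3 - <<'E'
from h import *
H={'shaft_tip':83,'knob':0,'knob_grip':35,'knob_nose':35,'control_box':0,'jar':0,'carton':0,'screwdriver':0}
ims=[]
for n in("top","side"):
    p=read_camera(n); ims.append(p["frame"]); print(n,cen(p).round())
    for k,z in H.items():
        for d in tip_of(p,k)[:3]:
            print(k,round(d["conf"],2),np.round(d["location"]),ray(p,d["location"],z).round(1)[:2])
for n,i in zip(("top","side"),ims): cv2.imwrite(f"pics/{n}.png",cv2.resize(i,(800,600)))
print(read_t())
E
```

```text
top [ 486.   -8. 1156.]
shaft_tip 0.18 [328. 227.] [ 479.7 -203.6]
knob 0.92 [359. 210.] [ 528.6 -309.7]
knob 0.79 [325. 229.] [ 473.  -209.3]
knob 0.78 [318. 262.] [ 376.4 -186.9]
knob_grip 0.92 [368. 208.] [ 531.6 -328. ]
knob_grip 0.82 [326. 226.] [ 481.1 -207. ]
knob_grip 0.74 [288. 233.] [461.5 -99.6]
knob_nose 0.82 [384. 221.] [ 495.9 -371.6]
knob_nose 0.73 [332. 211.] [ 524.5 -224.1]
knob_nose 0.72 [332. 257.] [ 393.1 -222.5]
control_box 0.73 [190. 216.] [511.6 184.7]
control_box 0.62 [421. 226.] [ 482.5 -489.8]
jar 0.94 [114. 193.] [577.2 408. ]
carton 0.66 [419. 224.] [ 485.7 -485.2]
screwdriver 0.8 [270. 133.] [757.8 -49.7]
side [-163. -870.  886.]
knob 0.97 [319. 274.] [ 524.3 -320.5]
knob 0.86 [240. 275.] [ 365.5 -195.8]
knob 0.6 [278. 259.] [ 479.1 -212.3]
knob_grip 0.79 [321. 263.] [ 529.6 -320.1]
knob_grip 0.76 [281. 248.] [ 488.5 -212.4]
knob_grip 0.75 [240. 267.] [ 362.2 -200.3]
knob_nose 0.95 [250. 215.] [510.3 -56. ]
knob_nose 0.86 [291. 244.] [ 519.  -219.1]
knob_nose 0.7 [323. 276.] [ 499.6 -353.7]
control_box 0.79 [197. 187.] [497.7 194.7]
jar 0.91 [180. 158.] [552.9 381.6]
carton 0.82 [357. 326.] [ 474.7 -489.5]
screwdriver 0.81 [310. 191.] [765.8 -49.4]
0.9
```

View pics/top.png

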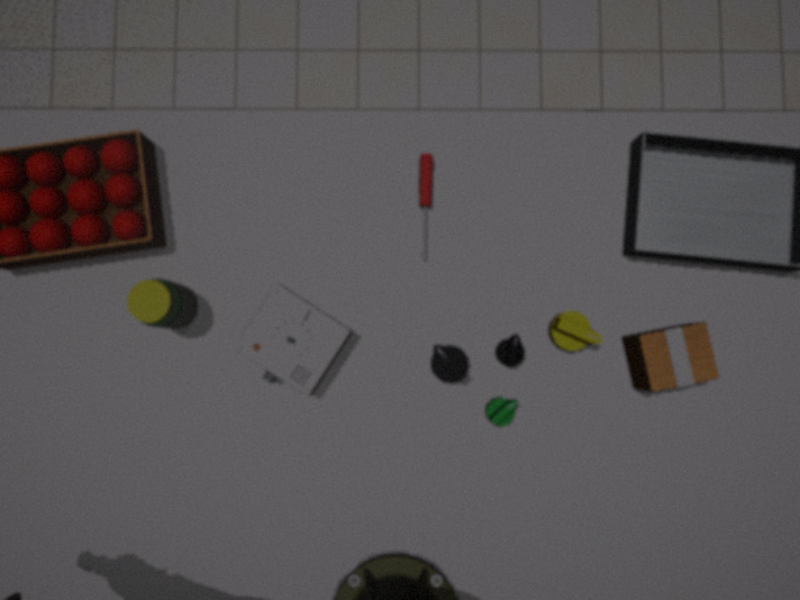

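View pics/side.png

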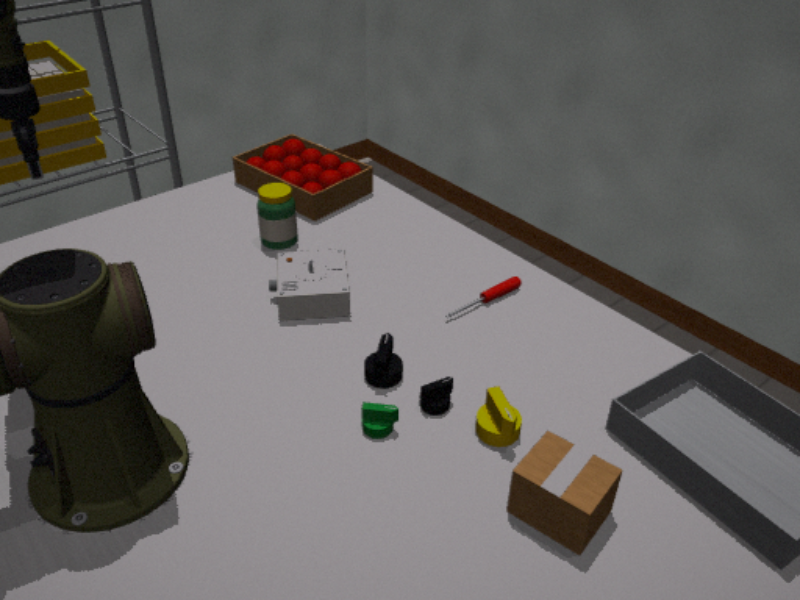

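The top picture shows the small black knob at about (510,350) of the 800 px view, nose up-right. The larger black look-alike is at (450,362). The box is at (295,340), with its index line running up-right, so its yaw is about -0.57. Next I'll look at both from close by with the wrist camera.

```bash
cat >> h.py <<'E'
from scipy.spatial.transform import Rotation as Ro
def down(yaw,flip):  # tool x = +/- knob x, z down
    c,s=np.cos(yaw),np.sin(yaw); kx=np.array([c,s,0]); ky=np.array([-s,c,0]); f=-1 if flip else 1
    q=Ro.from_matrix(np.c_[f*kx,-f*ky,[0,0,-1]]).as_quat(); return [float(q[3]),*map(float,q[:3])]
E
python3 - <<'E'
from h import *
for f in(0,1):
    for P,y in (((479,-209,200),-.35),((500,188,250),-.57)):
        print(f,inverse_kinematics(list(P),down(y,f)))
p0=read_orientation(); print(p0)
def look(n,names,P,o):
    reach(P,o); p=read_camera("wrist"); print(n,cen(p).round(1),read_t())
    cv2.imwrite(f"pics/{n}.png",p["frame"])
    for k,z in names.items():
        for d in tip_of(p,k)[:2]: print(k,round(d["conf"],2),np.round(d["location"]),ray(p,d["location"],z).round(1)[:2])
f=0 if inverse_kinematics([479,-209,200],down(-.35,0)) is not None and inverse_kinematics([500,188,250],down(-.57,0)) is not None else 1
look("wbox",{'shaft_tip':83,'control_box':0},[500,188,280],down(-.57,f))
look("wknob",{'knob':0,'knob_grip':35,'knob_nose':35},[479,-209,220],down(-.35,f))
print(f)
E
```

```text
0 [-0.41142436  0.18401252 -0.28708268  1.09970113  0.          3.0801683 ]
0 [ 0.35964709  0.18247882 -0.17370305  1.21461446  0.         -2.21194556]
1 [-0.41142436  0.18401252 -0.28708268  1.09970113  0.         -0.06142436]
1 [ 0.35964709  0.18247882 -0.17370305  1.21461446  0.          0.92964709]
[7.06173245e-06 1.19146205e-01 9.92876720e-01 2.80951979e-05]
wbox [564.  146.8 422.9] 4.1083
shaft_tip 0.68 [260. 156.] [505.  181.7]
control_box 0.62 [256. 143.] [507.  184.9]
wknob [ 550.5 -235.3  363. ] 8.6167
knob 0.91 [346.  80.] [ 524.  -320.7]
knob 0.89 [257. 160.] [ 477.9 -207.9]
knob_grip 0.8 [160. 225.] [455.3 -94. ]
knob_grip 0.78 [277. 263.] [ 372.6 -192.3]
knob_nose 0.93 [252. 126.] [ 516.7 -217.5]
knob_nose 0.62 [293. 238.] [ 393.7 -217.8]
0
```

View pics/wbox.png

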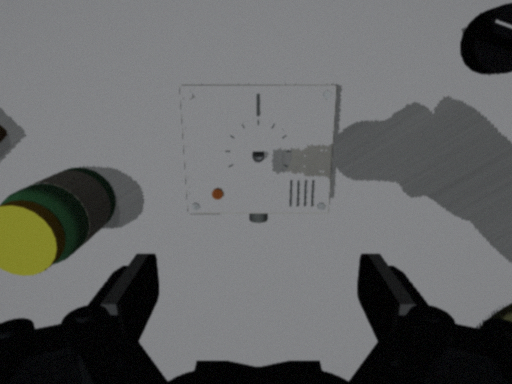

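View pics/wknob.png

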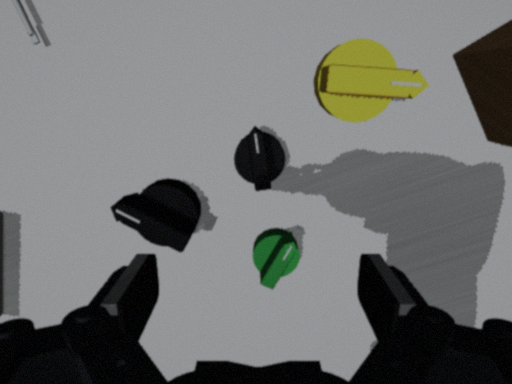

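wbox: the box stands square to the view, with its shaft at (259,155) and the index line at (258,95–116), so the -0.57 yaw is right. wknob: the small black knob has its skirt centre at (260,158) and its nose at (256,127). Next I'll put the camera over the knob, fit its silhouette and save the picture for checking.

```bash
cat >> h.py <<'E'
from scipy.optimize import minimize
S=4
def knobmask(p,x,y,a):
    m=np.zeros((384*S,512*S),np.uint8); c,s=np.cos(a),np.sin(a)
    T=lambda P,z:[((proj(p,(x+c*u-s*v,y+s*u+c*v,z))+.5)*S) for u,v in P]
    circ=[(26*np.cos(t),26*np.sin(t)) for t in np.linspace(0,6.28,60)]
    bar=[(-25,-8),(-25,8),(25,8),(34.5,0),(25,-8)]
    for P,za,zb in((circ,0,22),(bar,22,48)):
        cv2.fillConvexPoly(m,cv2.convexHull(np.int32(np.round(T(P,za)+T(P,zb)))),1)
    return m
def fitknob(p,x0,thr=45):
    g=cv2.resize(cv2.cvtColor(p["frame"],cv2.COLOR_BGR2GRAY),None,fx=S,fy=S,interpolation=cv2.INTER_LINEAR)
    near=cv2.dilate(knobmask(p,*x0),np.ones((12*S,12*S)))
    d=cv2.morphologyEx(((g<thr)&(near>0)).astype(np.uint8),cv2.MORPH_CLOSE,np.ones((7*S,7*S)))
    f=lambda v:float((knobmask(p,v[0],v[1],v[2]/50)!=d).sum())
    v0=np.array([x0[0],x0[1],x0[2]*50])
    r=minimize(f,v0,method='Nelder-Mead',options=dict(initial_simplex=[v0,v0+[6,0,0],v0+[0,6,0],v0+[0,0,8]],xatol=.05,fatol=5))
    return r.x*[1,1,.02],r.fun/d.sum(),d
E
python3 - <<'E'
from h import *
o=down(-.30,1)
reach([479-73,-209+24,190],o); p=read_camera("wrist"); print(cen(p).round(1),read_tcp_pos(),read_t())
for k,z in {'knob':0,'knob_grip':35,'knob_nose':35}.items():
    for d in tip_of(p,k)[:2]: print(k,round(d["conf"],2),np.round(d["location"]),ray(p,d["location"],z).round(1)[:2])
for thr in(40,55):
    x,e,d=fitknob(p,(479,-208,-.25),thr); print(thr,x.round(2),round(e,3))
im=p["frame"].copy(); cs,_=cv2.findContours(knobmask(p,*x),0,2)
im=cv2.resize(im,None,fx=S,fy=S); cv2.drawContours(im,cs,-1,(0,0,255),1)
u=(proj(p,(x[0],x[1],22))*S).astype(int); im=im[max(0,u[1]-250):u[1]+250,max(0,u[0]-300):u[0]+300]
cv2.imwrite("pics/k2.png",cv2.convertScaleAbs(im,alpha=1.5)); print(read_t())
E
```

```text
[ 332.9 -162.7  333. ] [ 406.07592003 -185.02599985  190.02445028] 11.5167
knob 0.88 [171. 295.] [ 518.7 -321.7]
knob 0.83 [242. 134.] [ 371.7 -190.4]
knob_grip 0.91 [159. 328.] [ 532.8 -331.8]
knob_grip 0.66 [239. 141.] [ 372.5 -192. ]
knob_nose 0.9 [412. 231.] [501.5 -63.5]
knob_nose 0.89 [221. 175.] [ 396.5 -217. ]
40 [ 4.8309e+02 -2.1213e+02 -2.4000e-01] 0.108
55 [ 4.8304e+02 -2.1292e+02 -1.9000e-01] 0.075
11.6667
```

View pics/k2.png

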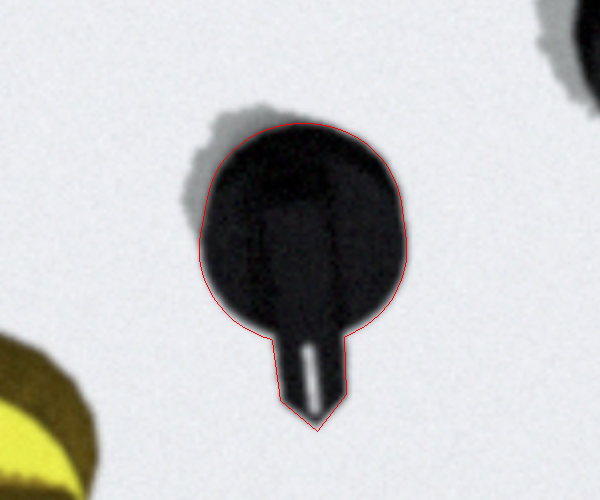

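The picture shows the small knob with its nose pointing down (flip=1 puts the camera behind the tool) and the fitted outline slightly outside it. Centre is about (482,-212), yaw about -0.22. Now I'll hover, refine the fit, then grasp and lift.

```bash
python3 - <<'E'
from h import *
reach([482,-211,140],down(-.22,1)); grip(0.7,60)
p=read_camera("wrist"); print(cen(p).round(1))
X=[]
for thr in(45,55,70):
    x,e,d=fitknob(p,(481,-210,-.22),thr); X.append((e,*x)); print(thr,x.round(2),round(e,3))
x=np.array(min(X)[1:])
if abs(x[0]-480)<7 and abs(x[1]+210)<7 and abs(x[2]+.22)<.15:
    x[0]=(x[0]+482)/2
    reach([x[0],x[1],90],down(x[2],1)); hit=move_straight([x[0],x[1],25.5],None,80,15)
    grip(0,60); print("tcp",read_tcp_pos(),hit,"open",read_opening(),read_grip_force())
    t=read_tcp_pos(); move_straight([t[0],t[1],140],None,150)
    p=read_camera("wrist"); cv2.imwrite("pics/held.png",p["frame"]); print(read_opening(),read_grip_force(),read_contact_force())
print(read_t())
E
```

```text
[ 407.1 -194.5  283.6]
45 [ 4.8280e+02 -2.1255e+02 -1.6000e-01] 0.082
55 [ 4.8273e+02 -2.1299e+02 -1.6000e-01] 0.065
70 [ 4.8240e+02 -2.1273e+02 -1.8000e-01] 0.045
tcp [ 482.67142664 -212.95145272   26.03992925] False open 0.17351775763544214 59.16749954223633
0.17240412842426536 58.45398724079132 [-0.85638521 -0.16026069 -1.14521215]
15.275
```

View pics/held.png

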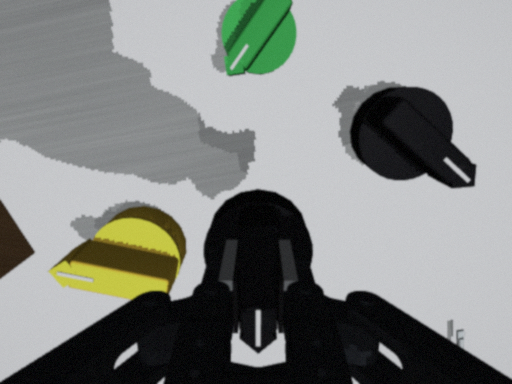

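The knob is held squarely: nose at (258,352) with the white line vertical, skirt at (258,235). Now I'll carry it to the box and take a camera view of the shaft from overhead.

```bash
python3 - <<'E'
from h import *
b=-.57; kx=np.array([np.cos(b),np.sin(b)])
P=np.array([505,183])+76*kx
reach([*map(float,P),150],down(b,1))
p=read_camera("wrist"); print(cen(p).round(1),read_tcp_pos(),read_orientation(),read_t())
np.savez("box.npz",K=p["K"],R=p["R"],t=p["t"]); cv2.imwrite("pics/b2.png",p["frame"])
for k,z in {'shaft_tip':83,'control_box':0,'knob_nose':150+10}.items():
    for d in tip_of(p,k)[:2]: print(k,round(d["conf"],2),np.round(d["location"],1),ray(p,d["location"],z).round(1)[:2])
q=read_camera("top")
for d in tip_of(q,"shaft_tip")[:2]+tip_of(read_camera("side"),"shaft_tip")[:2]: print(d)
cv2.imwrite("pics/b2b.png",cv2.resize(p["frame"],(800,600),interpolation=cv2.INTER_CUBIC)); print(read_t())
E
```

```text
[504.4 182.2 292.6] [568.94260284 140.85409102 149.78716506] [-1.19858117e-04  2.81729097e-01  9.59493938e-01 -2.91847697e-04] 16.6917
shaft_tip 0.73 [265.1  85.4] [506.9 185.3]
control_box 0.84 [259.2  83.1] [503.8 183.5]
knob_nose 0.65 [256.  333.4] [596.6 121.8]
17.0417
```

View pics/b2b.png

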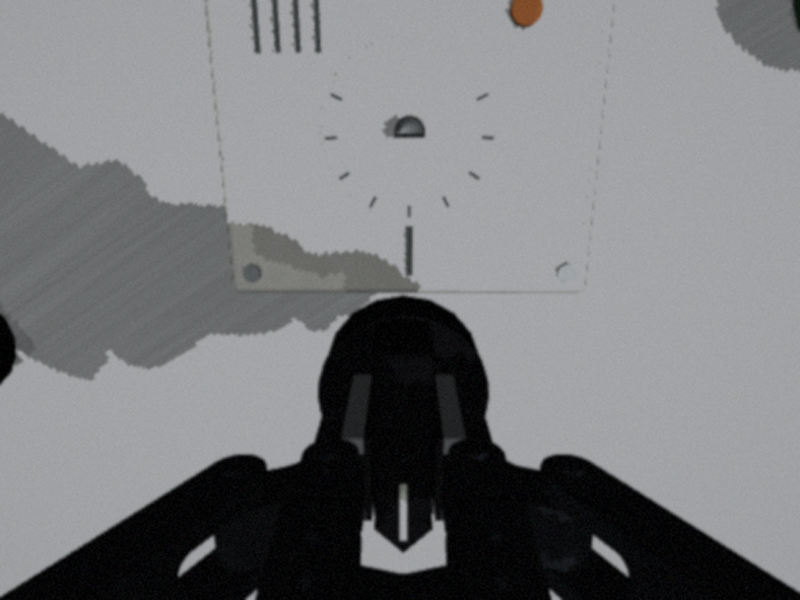

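b2: the shaft D is at about (409,131) of the 800 px view, with its flat facing the nose side. The index line is at column 409, the dial ticks are symmetric around it, and the knob nose is at (403,550). I'll compute shaft position and yaw from these.

```bash
python3 - <<'E'
import numpy as np
from h import ray,proj
from scipy.optimize import least_squares
p=dict(np.load("box.npz")); W=lambda c,r,z:ray(p,((c+.5)/1.5625-.5,(r+.5)/1.5625-.5),z)[:2]
tk={-108:(337,97),-81:(331,138),-54:(344,176),-27:(373,202),0:(409,211),27:(446,202),54:(474,176),81:(488,138),108:(482,97)}
A=np.radians(list(tk)); T=np.array([W(*v,60.4) for v in tk.values()])
f=lambda v:(T-(v[:2]+v[2]*np.c_[np.cos(v[3]+v[4]*A),np.sin(v[3]+v[4]*A)])).ravel()
r=least_squares(f,[505,183,30,-.57,1]); print("ticks",r.x.round(3),np.abs(r.fun).max().round(2))
i=[W(409,227,60),W(409,275,60)]; d=i[1]-i[0]; print("index yaw",np.arctan2(d[1],d[0]),i)
e=[W(237,291.5,60),W(580,292,60)]; d=e[1]-e[0]; print("edge yaw",np.arctan2(d[1],d[0])-np.pi/2,np.hypot(*d),np.mean(e,0))
for z in(60,83): print("D top/flat",z,W(409,116,z),W(409,136.5,z),"width",np.hypot(*(W(393,134,z)-W(425,134,z))))
tcp=np.array([568.94,140.85]);kx=np.array([np.cos(-.57),np.sin(-.57)]);ky=np.array([-kx[1],kx[0]])
for nm,c,z in(("nose",(403,550),171.5),("skirt back",(403,297),146),("skirtL",(319,392),146),("skirtR",(489,392),146)):
    v=W(*c,z)-tcp; print(nm,(v@kx).round(1),(v@ky).round(1))
E
```

```text
ticks [505.608 184.143  32.491  -0.57    1.064] 0.21
index yaw -0.5673229224839232 [array([538.65192128, 162.89166793]), array([556.84599938, 151.29843625])]
edge yaw -0.5717195984483536 154.9189376266096 [563.29662347 146.88852872]
D top/flat 60 [500.09426274 187.46053402] [506.87285651 183.14122707] width 13.243181997839905
D top/flat 83 [500.52428562 186.93766411] [506.63261636 183.04544747] width 11.933704610164055
nose 33.6 -0.3
skirt back -31.8 -0.3
skirtL -1.8 -25.7
skirtR -1.8 25.7
```

Ticks, the D outline and the panel edge agree: shaft at (505.2,184.3), yaw -0.57. The knob axis sits about 0.9 mm behind the TCP. Now a guarded insertion.

```bash
python3 - <<'E'
from h import *
b=-.57; kx=np.array([np.cos(b),np.sin(b)]); ky=np.array([-kx[1],kx[0]])
T=np.array([505.2,184.3])+.9*kx+.3*ky; T=list(map(float,T))
grip(0,100)
reach([*T,125],down(b,1))
f0=np.array(read_contact_force())
for z in(106,100,95,91.5):
    h=move_straight([*T,z],None,40,20); print(z,h,read_tcp_pos().__array__().round(2) if hasattr(read_tcp_pos(),'__array__') else read_tcp_pos(),np.round(np.array(read_contact_force())-f0,1),np.round(read_wrist_torque(),2),round(read_t(),1))
    if h: break
p=read_camera("wrist"); cv2.imwrite("pics/ins.png",p["frame"])
E
```

```text
106 False [506.1  183.91 105.79] [-0.8 -1.9 -1.2] [-0.02  0.02  0.04] 18.3
100 False [505.96 183.99  99.74] [-1.1 -0.4 -2. ] [-0.02  0.03  0.02] 18.6
95 False [505.96 184.02  94.67] [-2.  -0.2 -0.8] [-0.01 -0.    0.02] 18.9
91.5 False [506.16 184.13  91.34] [-1.4 -0.7 -0.8] [0.09 0.06 0.02] 19.1
```

It slid on with almost no force. Now I press it flush.

```bash
python3 - <<'E'
from h import *
t=read_tcp_pos(); x,y=float(t[0]),float(t[1])
for z in(88.5,86.5,85.5,84.5,83.5):
    h=move_straight([x,y,z],None,15,22); F=np.round(read_contact_force(),1); print(z,h,np.round(read_tcp_pos(),2),F,round(read_opening(),3),round(read_grip_force()),round(read_t(),1))
    if h or F[2]>22: break
wait(.5); print(np.round(read_tcp_pos(),2),np.round(read_contact_force(),1),np.round(read_wrist_torque(),2))
p=read_camera("wrist"); s=read_camera("side")["frame"]
u=cv2.resize(s[130:230,150:280],None,fx=4.5,fy=4.5,interpolation=cv2.INTER_CUBIC)
w=cv2.resize(p["frame"],(600,450)); w=w[:450,200:400]
cv2.imwrite("pics/fin.png",cv2.convertScaleAbs(np.hstack([u,w]),alpha=1.4)); print(read_t())
E
```

```text
88.5 False [506.29 184.17  88.89] [-1.6 -0.7  5.4] 0.162 102 19.5
86.5 False [506.33 184.19  87.07] [-2.8 -0.1  6.9] 0.163 102 19.8
85.5 False [506.33 184.19  86.25] [-3.1 -0.1  7.5] 0.162 103 20.1
84.5 False [506.28 184.21  86.11] [-5.6 -1.7 15. ] 0.164 104 20.3
83.5 False [506.32 184.28  86.11] [-9.8 -2.1 24.9] 0.162 105 20.6
[506.35 184.26  86.11] [-8.5 -1.4 23.8] [-0.46  1.94 -0.  ]
21.1583
```

View pics/fin.png

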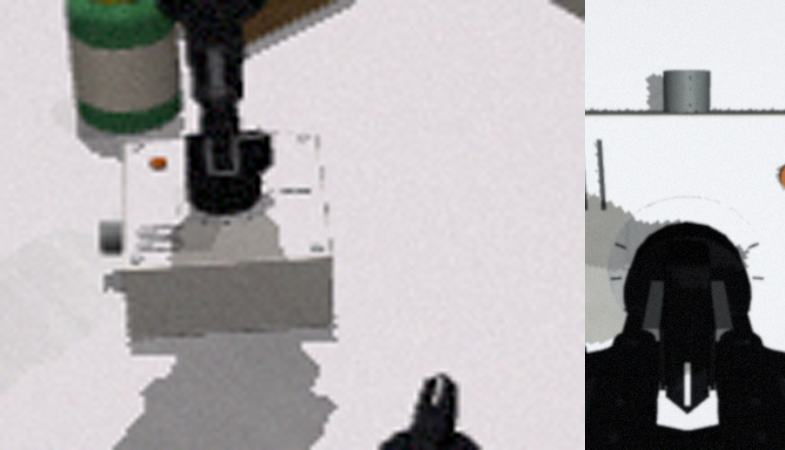

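The picture shows the skirt down on the panel with the nose along the index line. The spring force rose from about 5 N to about 7.5 N, and hard contact came at TCP z = 86.1, against a predicted 86.04. So the knob is seated, flush and still gripped.

```bash
python3 -c "
from station import *
print(close_job(),read_t())"
```

```text
the job is handed in; nothing more can be done
the job is handed in; nothing more can be done
```

The knob is on the D-shaft, pressed flush against the panel and still gripped (about 24 N push, 105 N grip). I handed the job in at about 21 s of the 42 s allowed; no verdict was returned.

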